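# Clear the capo and set the pedal up in its bay on the sloped riser

## Robot

A 6-joint arm with a two-finger parallel gripper is mounted at the origin on the work surface. World frame = base frame: x ahead of the robot, y to its left, z up, the work surface at z = 0. Lengths are in m, angles in degrees, forces in N, time in s.
With the tool pointing down it reaches from about 0.4 to 0.825 m from the base axis. Payload 7 kg.
Tool frame: the origin (TCP) lies midway between the tips of the shut fingers; the grasp point (between the pads) lies 19 mm behind it; z points along the fingers, y is the line along which they close (so a half turn about z gives the same grasp; the last joint's range is limited). The gripper opens to 88 mm and grips with 3 to 60 N. Pads are 19 mm wide; open, the fingers measure 130 mm over their backs; the gripper's body (78 mm by 193 mm) begins 47 mm behind the grasp point.
Start: joints at [-56.717, 20.546, 0.682, 0, -70.136, -16.507], TCP at [0.195, -0.646, 0.227] pointing down, gripper open.
Joint ranges: [-176.03, 176.03], [-82.01, 121.73], [-58.28, 71.71], [-173.87, 95.51], [-174.79, -0.11], [-173.66, 173.66]. Speed limits (degrees/s): [136.94, 136.94, 172.46, 180, 180, 180].

## Interface

Orientations are given as a 3x3 rotation matrix whose columns are the frame's x, y, z axes.
In Python, from rig import robot gives the robot as it stands. Calls block until the motion is done:
- robot.goto(position, orientation): joint-space move of the TCP to a pose.
- robot.servo_line(position, ori=None, speed=0.15): straight line of the TCP; ori=None keeps the orientation; speed is the mean speed in m/s.
- robot.movej(angles): joint-space move.
- robot.move_gripper(opening): opening from 0.0 (shut) to 1.0 (fully open); the grip force is fixed at half the most; returns when the fingers have stopped.
- robot.dwell(seconds).
- robot.ik(position, orientation): joint angles nearest the present ones, or None.
- robot.grab_frame(name): name is "scene" or "top"; returns (picture, depth): 400x640x3 uint8, red, green, blue; 400x640 float32, m along the optical axis (not along the pixel's ray), 0 where there is no reading.
- robot.camera_info(name): a dict with "vfov" (degrees; the focal length in pixels is half the picture's height over the tangent of half this angle, whatever the lens; pixels are square), "cx", "cy" (the principal point, pixels), "k1" (the pictures are not rectified: a ray, as slopes to the right and down, at radius r is drawn at 1 + k1 r^2 times it, then the intrinsics apply), "view" (4x4, takes a point from world to camera coordinates). Camera axes: x right, y down, z forward; pixel columns grow to the right and rows downward; lengths in m; the calibration is good to about 2 mm. A picture is of the moment at which its call begins. camera_info takes no time and is no camera call.
A pose or a line that the arm cannot do raises robot.Unreachable and nothing moves.
- robot.job_done(): hands the job in; it is judged then, once.
Readings, each from a call of its own:
- robot.read_t(): time.
- robot.read_qpos(): joint angles.
- robot.read_qvel(): joint speeds.
- robot.read_effort(): joint torques, N m.
- robot.read_position(): TCP position.
- robot.read_tcp_rot(): TCP orientation.
- robot.read_force(): force on the tool from outside, world axes, zero at the start.
- robot.read_ft_torque(): the same for the moment, N m.
- robot.read_grip_width(): opening from 0.0 (shut) to 1.0 (fully open).
- robot.read_finger_force(): force on a finger pad.
Only numpy, scipy, OpenCV 4.12 (cv2) and the standard library are available. Lean on these libraries where they do the work, as an engineer would, in place of code of your own. Each camera call takes 0.05 s, during which the arm holds its last target. There are 200 camera calls.

## Task

First squeeze the capo off the front lip of the sloped pedal riser and clip it upright, gripping, over the top edge of the tall board across the middle of the bamboo organiser. Then stand the loose black pedal on the riser in the free bay between the two pedals there: on both rails with their slope, square, footswitch to the front, just behind the lip and touching neither neighbour. Set it down without dropping it, and do not shift the neighbours, the wah pedal, the dish or the harmonica.

Things in the scene. Friction and masses are not known exactly. Their poses are not given: they have to be found in the camera images.
- pedal: the loose black effects pedal, a box 100 mm long (x), 50 wide (y), 40 high, two knobs (11 mm tall) on top at its +x end, one footswitch at its -x end, about 300 g; origin at the centre of its underside, z up out of its top; starts flat on the sideboard (z = 0) at any yaw within about 1.3 rad
- pedal_switch (a point): the foot of that pedal's footswitch, 30 mm from the pedal's middle towards -x, on its top face
- riser: fixed aluminium pedal riser, origin on the sideboard under its middle, z up, -x is its low front. Two rails, 18 mm wide and 360 long, run along y; their tops share one plane that rises towards +x at 15 degrees (0.262 rad). Rail centre lines lie 32 mm before and behind the middle along the slope; feet and end cheeks at y = +-177 mm
- rail_mid (a point): middle of the plane of the rail tops, between the rails, 52 mm above the riser's origin; axes level, as the riser's. The underside centre of a pedal in its place lies at about this x and z (any y along the rails)
- lip_top (a point): middle of the top edge of the riser's front lip, an upright plate along y, 6 mm thick, 360 long; 69 mm before the riser's origin (-x), 60 mm above the sideboard; axes as the riser's
- left_pedal: grey pedal already on the riser, on its +y side, 98 mm long, 70 wide, 48 high, lying with the slope; it can slide along the rails but must not be shifted; origin level with the riser's origin, at the y of the pedal's middle
- right_pedal: pale grey pedal with two footswitches already on the riser, on its -y side, same size; origin likewise
- left_inner (a point): on the side of the left pedal that faces the bay (y of that face, 35 mm from that pedal's middle), 70 mm above the sideboard; axes as the riser's
- right_inner (a point): on the side of the right pedal that faces the bay, likewise; the bay between both is 100 to 180 mm wide
- capo: chrome spring capo, 100 mm long, 20 wide (y), built like a clothes peg: jaws down, handles up, clipped at first over the riser's lip in the bay, upright. Origin on the pivot (8 mm rod), 20 mm above the lip's edge at first. The body is the -x lever, which leans 0.22 rad when squeezed. Jaws close along x and reach 45 mm below the pivot; an edge can enter to 4 mm below the origin
- capo_grip (a point): between the capo's handles at the height to grip, 37 mm above the pivot. Handles reach 16 to 54 mm above the pivot, 36 to 55 mm wide over all, widest at the top. Squeezing them along x with 15 to 30 N opens the jaws fully, against a stop: handles then parallel, 30 mm over all, jaw gap 26 mm at the tips and 11 mm at 12 mm below the pivot
- organiser: fixed two-tier bamboo organiser, 150 mm (x) by 190 (y), drawer in its lower tier on the -x side, open tray on top with its floor 85 mm and its rim 105 mm above the sideboard; origin under its middle
- board_top (a point): middle of the top edge of the organiser's tall middle board, which is 8 mm thick (x), 178 mm long (y); 140 mm above the sideboard, 55 mm above the tray floor; axes as the organiser's
- harmonica: harmonica, 100 x 26 x 20 mm, lying in the front half of the organiser's tray; leave alone
- wah: aluminium wah pedal with a rocking treadle, 250 mm (x) by 100 by 75 high, on the sideboard; leave alone; origin at the centre of its underside
- dish: white ceramic dish, 104 mm across, 30 high, on the sideboard; leave alone; origin at the centre of its underside

How it is judged (in metres and radians):
On the way, in this order (a step that is already met when the one before it is completed fails the run):
1. the capo is clipped over the organiser's middle board and let go (x of capo in the frame of board_top between -0.01 and 0.01 m and y of capo in the frame of board_top between -0.08 and 0.08 m and z of capo in the frame of board_top between 0.002 and 0.035 m and angle between capo's own z axis and vertical below 0.3 rad and angle between the x axis of capo and the x axis of organiser, either way round below 0.3 rad and contact force between capo and organiser above 2 N and contact force between the fingers and capo below 0.1 N), for 0.2 s.
2. the pedal stands on the riser in the bay and is let go (x of pedal in the frame of riser between -0.013 and 0.016 m and z of pedal in the frame of riser between 0.045 and 0.062 m and angle between pedal's own z axis and vertical between 0.21 and 0.315 rad and angle between the y axis of pedal and the y axis of riser, either way round below 0.15 rad and x of pedal_switch in the frame of riser below -0.015 m and y of pedal in the frame of left_inner below -0.026 m and y of pedal in the frame of right_inner above 0.026 m and contact force between pedal and riser above 1 N and contact force between pedal and left_pedal below 0.1 N and contact force between pedal and right_pedal below 0.1 N and contact force between the fingers and pedal below 0.1 N), for 0.2 s.
At the end, for the whole second after the job is handed in: Capo astride the board edge, upright and square within 0.3 rad, pivot 2-35 mm above it, gripping over 2 N. Pedal on both rails (tilt 0.21-0.315 rad), square within 0.15 rad, footswitch in front, middle -13 to +16 mm from the riser middle in x, touching no neighbour. Both released, at rest (all of step 1 and all of step 2 and linear speed of each of capo, pedal below 0.02 m/s and angular speed of pedal below 0.1 rad/s).
It fails at once if a neighbouring pedal is shifted over 8 mm (distance of any of left_inner, right_inner from where it was at the start of the episode above 0.008 m).
It fails at once if the wah pedal, the dish or the harmonica is moved over 20 mm (distance of any of wah, dish, harmonica from where it was at the start of the episode above 0.02 m).
It fails at once if the pedal is dropped (faster than 0.45 m/s, out of the fingers) (contact force between the fingers and pedal below 0.05 N and linear speed of pedal above 0.45 m/s).
It also fails if it takes over 58 s, if anything falls off the work surface, if the arm or the gripper's body presses on something with over 40 N, if the wrist force passes 120 N, or if a joint passes its speed limit or range.

## Working session

There is one attempt and no reset: what is moved stays moved. The work goes in short steps, each a Python script; the robot and the scene stay as the last script left them, time stands still between calls to the robot, and variables do not carry over. Pictures are saved under pics/ and viewed, at most 10 in all, crops included, and the job is handed in when it is done.

```bash
mkdir -p pics; ls; cat > h.py <<'E'
import numpy as np, cv2
from rig import robot
def cam(n):
    c=robot.camera_info(n); V=np.array(c["view"]); f=200/np.tan(np.radians(c["vfov"]/2))
    return f,c["cx"],c["cy"],c["k1"],V
def ray(n,uv):
    f,cx,cy,k,V=cam(n); d=(np.atleast_2d(uv).astype(float)-[cx,cy])/f
    u=d.copy()
    for _ in range(20): u=d/(1+k*(u**2).sum(1,keepdims=True))
    R=V[:3,:3]; D=np.c_[u,np.ones(len(u))]@R
    return -R.T@V[:3,3], D
def onz(n,uv,z):
    o,D=ray(n,uv); return o+D*((z-o[2])/D[:,2])[:,None]
def cloud(n,dep):
    v,u=np.mgrid[:400,:640]; o,D=ray(n,np.c_[u.ravel(),v.ravel()])
    P=o+D*dep.reshape(-1,1); P[dep.ravel()==0]=np.nan
    return P.reshape(400,640,3)
def proj(n,P):
    f,cx,cy,k,V=cam(n); P=np.atleast_2d(P); q=P@V[:3,:3].T+V[:3,3]; s=q[:,:2]/q[:,2:]
    return s*(1+k*(s**2).sum(1,keepdims=True))*f+[cx,cy]
E
python3 - <<'E'
from h import *
for n in("scene","top"):
    im,d=robot.grab_frame(n); np.savez(""+n+"0.npz",im=im,d=d); cv2.imwrite(f"pics/{n}0.png",im[...,::-1])
    c=robot.camera_info(n); print(n,c, np.mean(d==0)); print(ray(n,[[c["cx"],c["cy"]]]))
print(robot.read_t(),robot.read_tcp_rot())
E
```

```text
pics
scene {'vfov': 47.185557444534794, 'cx': 314.4717629418866, 'cy': 205.35635700400047, 'k1': 0.025557644167601343, 'view': array([[ 0.56842233,  0.82267432, -0.01014978, -0.27893114],
       [ 0.69902589, -0.48942058, -0.52137348, -0.29789303],
       [-0.43388808,  0.28926537, -0.85326823,  1.56592625],
       [ 0.        ,  0.        ,  0.        ,  1.        ]])} 0.003953125
(array([ 1.04622236, -0.36929372,  1.17801051]), array([[-0.43388808,  0.28926537, -0.85326823]]))
top {'vfov': 54.61994055280928, 'cx': 322.3177167882822, 'cy': 194.83526404727826, 'k1': 0.010088348053985641, 'view': array([[ 0.00190376, -0.999665  ,  0.02581219, -0.0272432 ],
       [-0.99607522, -0.0041798 , -0.08841205,  0.48407537],
       [ 0.08849033, -0.02554257, -0.99574949,  0.86913538],
       [ 0.        ,  0.        ,  0.        ,  1.        ]])} 0.0041171875
(array([ 0.40531727, -0.00301079,  0.90894241]), array([[ 0.08849033, -0.02554257, -0.99574949]]))
0.1 [[-9.57473293e-01 -2.88521446e-01 -5.18416293e-04]
 [-2.88521891e-01  9.57472357e-01  1.34281273e-03]
 [ 1.08939000e-04  1.43528178e-03 -9.99998964e-01]]
```

View pics/scene0.png

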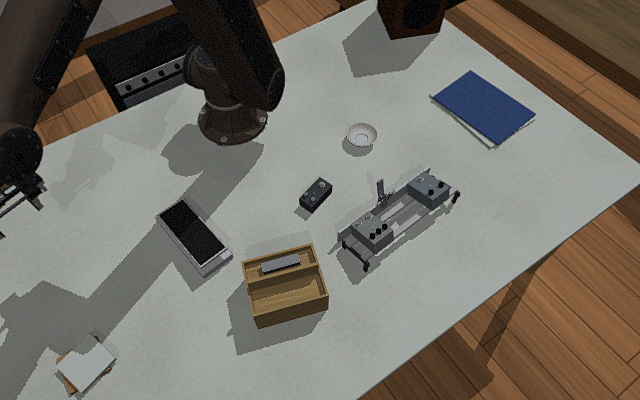

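View pics/top0.png

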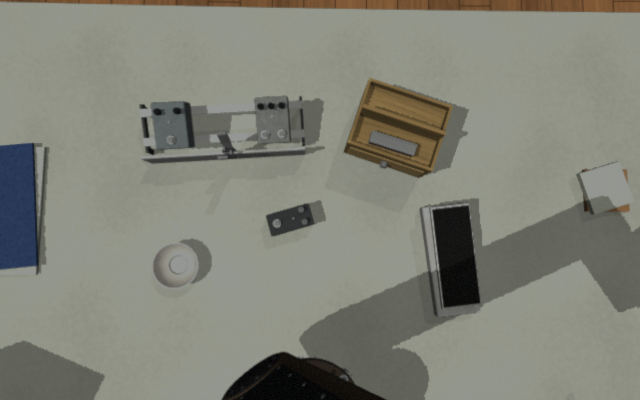

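The scene view shows the riser (400,215), capo (382,190), pedal (316,194) and organiser (285,285). In the top view they are at (225,127), (225,150), (290,218) and (400,125). Next I'll measure with depth and rays from both views.

```bash
python3 - <<'E'
from h import *
a={n:np.load(n+"0.npz") for n in("scene","top")}
C={n:cloud(n,a[n]["d"]) for n in a}
# table noise
for n in C:
    P=C[n].reshape(-1,3); m=(P[:,0]>.4)&(P[:,0]<.9)&(abs(P[:,1])<.5)
    z=P[m,2]; z=z[abs(z)<.015]; print(n,"table z med/std",np.median(z),z.std())
def sel(n,u0,u1,v0,v1): return C[n][v0:v1,u0:u1].reshape(-1,3), a[n]["im"][v0:v1,u0:u1].reshape(-1,3)
def rect(P):
    r=cv2.minAreaRect(P[:,:2].astype(np.float32)); return [np.round(x,4) for x in r]
boxes={"pedal":((298,335,175,214),(262,318,200,240)),"organiser":((240,330,240,330),(340,455,75,180)),"riser":((335,462,165,272),(138,310,92,165))}
for k,(s,t) in boxes.items():
    for n,b in(("scene",s),("top",t)):
        P,I=sel(n,*b); z=P[:,2]
        h,e=np.histogram(z[z>.015],bins=np.arange(.015,.2,.005)); print(k,n,dict((round(float(x),3),int(c)) for x,c in zip(e,h) if c>3))
        if k=="pedal":
            m=(z>.03)&(z<.048); print(rect(P[m]),np.median(z[m]))
        if k=="organiser":
            m=(z>.131)&(z<.15); print("board",rect(P[m]),np.median(z[m])); m=(z>.1)&(z<.11);print("rim",rect(P[m]),np.median(z[m]))
        if k=="riser":
            m=(z>.083); print(rect(P[m])); 
o=[]
im=a["scene"]["im"][...,::-1]; o.append(cv2.resize(im[165:275,335:465],(650,550),interpolation=2)); cv2.imwrite("pics/c1.png",o[0])
cv2.imwrite("pics/c2.png",cv2.resize(a["top"]["im"][75:185,135:295,::-1],(800,550),interpolation=2))
E
```

```text
scene table z med/std -0.0002610397143494314 0.002525818272453037
top table z med/std -0.00040798788244733597 0.0017311150426669371
pedal scene {0.015: 29, 0.02: 23, 0.025: 32, 0.03: 49, 0.035: 226, 0.04: 184, 0.045: 28, 0.05: 22}
[array([0.4305, 0.0467]), array([0.0517, 0.1022]), np.float64(16.5612)] 0.03958278966528983
pedal top {0.035: 553, 0.04: 348, 0.045: 46, 0.05: 40}
[array([0.4283, 0.0476]), array([0.0499, 0.1   ]), np.float64(16.4325)] 0.039560603847570264
organiser scene {0.015: 53, 0.02: 47, 0.025: 31, 0.03: 49, 0.035: 46, 0.04: 43, 0.045: 62, 0.05: 45, 0.055: 54, 0.06: 43, 0.065: 55, 0.07: 46, 0.075: 89, 0.08: 1210, 0.085: 1066, 0.09: 212, 0.095: 238, 0.1: 714, 0.105: 456, 0.11: 61, 0.115: 56, 0.12: 55, 0.125: 63, 0.13: 50, 0.135: 177, 0.14: 105}
board [array([ 0.6313, -0.1903]), array([0.1773, 0.0107]), np.float64(71.5695)] 0.13897170563460282
rim [array([ 0.6311, -0.1901]), array([0.1898, 0.1523]), np.float64(71.5437)] 0.10441905760731018
organiser top {0.015: 35, 0.02: 37, 0.025: 33, 0.03: 41, 0.035: 38, 0.04: 48, 0.045: 51, 0.05: 74, 0.055: 43, 0.06: 39, 0.065: 57, 0
[... 381 characters left out ...]
5: 37, 0.02: 45, 0.025: 53, 0.03: 56, 0.035: 119, 0.04: 291, 0.045: 173, 0.05: 115, 0.055: 402, 0.06: 326, 0.065: 91, 0.07: 105, 0.075: 117, 0.08: 156, 0.085: 259, 0.09: 318, 0.095: 405, 0.1: 287, 0.105: 250, 0.11: 140, 0.115: 79, 0.12: 9, 0.125: 12, 0.13: 25, 0.135: 9}
[array([0.6179, 0.1887]), array([0.1401, 0.2879]), np.float64(3.7897)]
riser top {0.015: 62, 0.02: 68, 0.025: 75, 0.03: 110, 0.035: 125, 0.04: 592, 0.045: 280, 0.05: 112, 0.055: 697, 0.06: 614, 0.065: 43, 0.07: 46, 0.075: 58, 0.08: 158, 0.085: 461, 0.09: 609, 0.095: 763, 0.1: 589, 0.105: 481, 0.11: 178, 0.115: 153, 0.12: 13, 0.125: 17, 0.13: 47, 0.135: 21}
[array([0.6141, 0.191 ]), array([0.1341, 0.2885]), np.float64(2.5562)]
```

View pics/c1.png

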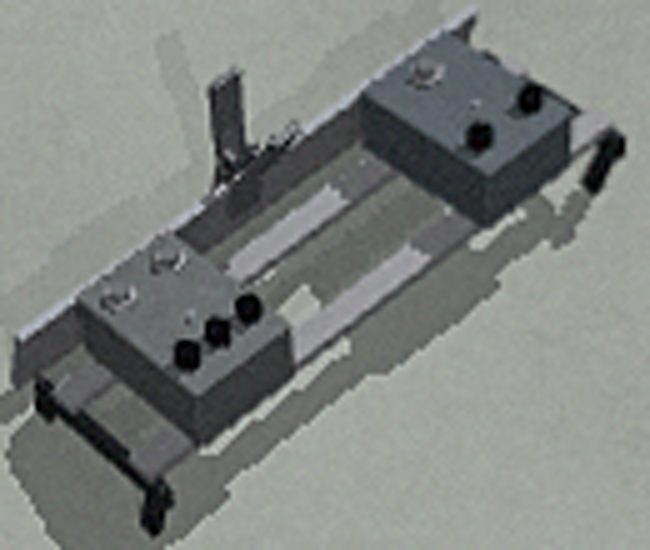

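View pics/c2.png

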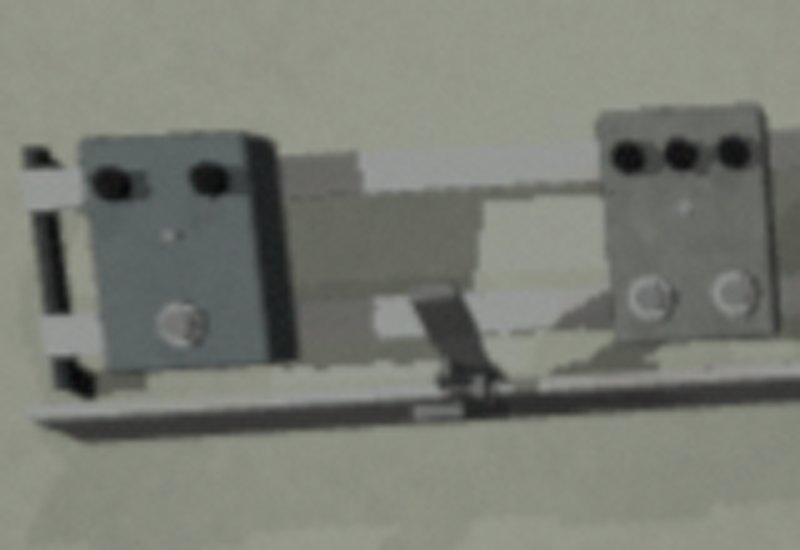

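c1 shows the capo at about (235,140), astride the lip in the bay, with the left (dark) pedal at (470,130) and the right one at (190,320). c2 shows the capo handle at (450,330) and the lip edge running along y≈400. The loose pedal's knobs are at its −y end. Next are the capo, lip and bay faces.

```bash
python3 - <<'E'
from h import *
a={n:np.load(n+"0.npz") for n in("scene","top")}
C={n:cloud(n,a[n]["d"]) for n in a}
B={"scene":(335,462,165,272),"top":(138,310,92,165)}
for n,(u0,u1,v0,v1) in B.items():
    P=C[n][v0:v1,u0:u1].reshape(-1,3); z=P[:,2]; ok=~np.isnan(z); P=P[ok]; z=z[ok]
    # lip: front points z .053-.066
    m=(z>.052)&(z<.066)
    x,y=P[m,0],P[m,1]
    # riser yaw first guess 3 deg: lip points = those lowest along x
    best=None
    for it in range(1):
        yaw=np.radians(3.)
        X=x*np.cos(yaw)+y*np.sin(yaw); lipm=X<X.min()+.02
    L=np.c_[x,y][lipm].astype(np.float32); r=cv2.minAreaRect(L); print(n,"lip",r,np.percentile(z[m][lipm],[50,90]))
    # pedal tops
    ang=r[2]; ang=ang if ang<45 else ang-90; ex=np.array([np.cos(np.radians(ang)),np.sin(np.radians(ang))]); ey=np.array([-ex[1],ex[0]]); o=np.array(r[0])
    q=np.c_[(P[:,:2]-o)@ex,(P[:,:2]-o)@ey,z]
    print(" ang",ang,"lip x range",np.percentile(q[m][lipm][:,0],[2,50,98]),"y range",q[m][lipm][:,1].min(),q[m][lipm][:,1].max())
    pl=(z>.078)&(q[:,0]>.02)
    for s in(1,-1):
        # exclude bay capo: |y|>... top surface
        k=pl&(s*q[:,1]>.04); Y=q[k][:,1]; print(" pedal y pct",np.percentile(Y,[0,1,5,50,95,99,100]).round(4),"x",np.percentile(q[k][:,0],[1,99]).round(4))
    c=(abs(q[:,1])<.06)&(z>.066)
    Q=q[c]; Q=Q[np.argsort(Q[:,2])]; Q=Q[Q[:,0]<.045]
    print(len(Q)); print("\n".join(" ".join(f"{t*1000:.0f}" for t in r_) for r_ in Q[::max(1,len(Q)//45)]))
E
```

```text
scene lip ((0.5756362080574036, 0.19142712652683258), (0.01924015022814274, 0.35756716132164), 2.1445770263671875) [0.05915357 0.06294276]
 ang 2.1445770263671875 lip x range [-0.00887953  0.00021765  0.00902592] y range -0.17878357878845455 0.17878356838309978
 pedal y pct [0.0663 0.068  0.0695 0.0979 0.1335 0.1381 0.1403] x [0.0209 0.1075]
 pedal y pct [-0.1486 -0.1468 -0.1455 -0.1154 -0.081  -0.0776 -0.0751] x [0.0229 0.1141]
185
2 48 67
8 -19 73
-1 -23 76
-3 -21 78
12 -13 78
-7 -23 80
-13 -21 80
-1 -5 81
1 -14 82
-1 -13 83
13 -18 84
2 -5 85
-13 -3 86
-10 -6 86
1 -19 87
11 -20 89
-11 -13 91
-12 -5 93
-13 -19 95
-18 -22 97
19 -14 99
-16 -6 100
-16 -14 102
20 -12 104
20 -20 105
17 -21 108
21 -7 109
-16 -11 110
-18 -10 111
-14 -24 113
19 -21 115
-22 -22 118
-18 -8 119
-19 -22 121
25 -17 124
-22 -9 125
-20 -13 126
25 -21 128
-23 -16 131
-20 -7 131
-27 -13 133
26 -19 133
24 -7 133
-25 -18 134
-23 -5 135
22 -6 136
23 -17 137
top lip ((0.5726327300071716, 0.19489970803260803), (0.018411919474601746, 0.35868939757347107), 5.530986785888672) [0.05957117 0.06157465]
 ang 5.530986785888672 lip x range [-0.00622631  0.00087665  0.00832001] y range -0.17934468657061867 0.1793447202770254
 pedal y pct [0.0604 0.0619 0.0631 0.0956 0.1301 0.1331 0.1354] x [0.0209 0.1075]
 pedal y pct [-0.1535 -0.1526 -0.1496 -0.1177 -0.0864 -0.0833 -0.0817] x [0.0207 0.1011]
283
8 -24 66
-3 -7 70
7 -13 74
10 -24 75
-8 -23 79
-3 -11 80
-13 -23 80
3 -14 82
-2 -18 82
9 -15 83
7 -10 83
2 -19 84
-2 -21 84
10 -22 85
10 -24 86
-5 -21 87
-10 -23 87
13 -10 90
-10 -13 91
-11 -18 94
13 -12 95
-16 -24 97
15 -10 99
15 -19 102
14 -24 105
17 -17 107
15 -23 109
16 -15 111
17 -20 114
19 -10 116
18 -25 118
20 -19 119
19 -18 122
21 -17 125
21 -15 126
-24 -24 128
21 -22 131
22 -6 132
-26 -13 132
-24 -13 133
23 -19 134
-21 -20 134
26 -25 134
27 -13 135
23 -15 135
-22 -8 136
26 -24 136
-23 -12 137
```

```bash
python3 - <<'E'
from h import *
a={n:np.load(n+"0.npz") for n in("scene","top")}
C={n:cloud(n,a[n]["d"]) for n in a}
B={"scene":(335,462,165,272),"top":(138,310,92,165)}
for n,(u0,u1,v0,v1) in B.items():
    P=C[n][v0:v1,u0:u1].reshape(-1,3); P=P[~np.isnan(P[:,2])]; z=P[:,2]
    yaw=np.radians(3.5); o=np.array([.574,.193])
    for it in range(8):
        ex=np.array([np.cos(yaw),np.sin(yaw)]); ey=np.array([-ex[1],ex[0]])
        q=np.c_[(P[:,:2]-o)@ex,(P[:,:2]-o)@ey]
        w=.014 if it<3 else .006
        m=(abs(z-.06)<.004)&(abs(q[:,0])<w)&(abs(q[:,1])<.2)
        k=np.polyfit(q[m,1],q[m,0],1); yaw-=np.arctan(k[0]); o=o+ex*k[1]
    ex=np.array([np.cos(yaw),np.sin(yaw)]); ey=np.array([-ex[1],ex[0]])
    q=np.c_[(P[:,:2]-o)@ex,(P[:,:2]-o)@ey]; m=(abs(z-.06)<.004)&(abs(q[:,0])<.006)
    yc=(np.percentile(q[m,1],.5)+np.percentile(q[m,1],99.5))/2; o=o+ey*yc; q[:,1]-=yc
    print(n,"yaw",np.degrees(yaw),"lip ctr",o,"half",np.ptp(q[m,1])/2,"z",np.median(z[m]),"riser org",o+.069*ex)
    for nm,lo,hi,zz in(("front rail",.026,.05,.0437),("rear rail",.088,.112,.0603)):
        b=(q[:,0]>lo)&(q[:,0]<hi)&(abs(z-zz)<.006)&(abs(q[:,1])<.06); k=np.polyfit(q[b,1],q[b,0],1); print(" ",nm,np.percentile(q[b,0],[2,50,98]).round(4),"slope deg",np.degrees(k[0]),"z",np.median(z[b]),b.sum())
    for s in(1,-1):
        b=(z>.083)&(q[:,0]>.02)&(s*q[:,1]>.05); print("  pedal y",np.percentile(q[b,1],[1,50,99]).round(4),"z",np.median(z[b]))
    b=(z>.1)&(abs(q[:,1])<.05)&(q[:,0]<.035)
    for s in(1,-1):
        e=b&(s*q[:,0]>0); kz=np.polyfit(z[e]-.117,q[e,0],1); print("  handle",s,"y pct",np.percentile(q[e,1],[3,50,97]).round(4),"x pct",np.percentile(q[e,0],[3,50,97]).round(4),"x@.117,slope",kz,"zmax",z[e].max(),e.sum())
    e=(z>.1)&(abs(q[:,1])<.05)&(q[:,0]<.035); e|=(z>.075)&(abs(q[:,1])<.05)&(q[:,0]<.02)
    print("  capo rect",cv2.minAreaRect(q[b].astype(np.float32)))
E
```

```text
scene yaw 3.8412724052168152 lip ctr [0.57454063 0.1919168 ] half 0.1788262002143487 z 0.059805115586520685 riser org [0.64338562 0.19653929]
  front rail [0.0299 0.0406 0.0488] slope deg 0.3139462613736651 z 0.04344581336557174 233
  rear rail [0.0913 0.1016 0.1103] slope deg 0.00269525182464847 z 0.059742292135189334 260
  pedal y [0.066  0.0962 0.1356] z 0.09871180585661543
  pedal y [-0.1491 -0.1174 -0.0803] z 0.09855445890019676
  handle 1 y pct [-0.0227 -0.0179 -0.0054] x pct [0.0179 0.0231 0.0269] x@.117,slope [0.18129135 0.02177689] zmax 0.1372345021563952 36
  handle -1 y pct [-0.0241 -0.0141 -0.0043] x pct [-0.0261 -0.019  -0.014 ] x@.117,slope [-0.25520921 -0.01824657] zmax 0.13609629968149517 63
  capo rect ((0.0005289278924465179, -0.01402699388563633), (0.021828124299645424, 0.054947394877672195), 89.36082458496094)
top yaw 3.839387014043726 lip ctr [0.57370208 0.1950465 ] half 0.17937122095185515 z 0.05976619163777003 riser org [0.64254722 0.19966673]
  front rail [0.0301 0.0385 0.0469] slope deg -0.3287956676910333 z 0.04362983952615285 343
  rear rail [0.092  0.1001 0.1087] slope deg -0.11756763415727328 z 0.06006359830676228 452
  pedal y [0.0645 0.0974 0.1351] z 0.09919004946114085
  pedal y [-0.1504 -0.1162 -0.0816] z 0.09959390258767398
  handle 1 y pct [-0.0249 -0.0151 -0.0061] x pct [0.014  0.0195 0.0262] x@.117,slope [0.28503493 0.01827652] zmax 0.13693534692151865 108
  handle -1 y pct [-0.025  -0.017  -0.0064] x pct [-0.0267 -0.0232 -0.0179] x@.117,slope [-0.21160723 -0.02016059] zmax 0.13711605490921341 42
  capo rect ((-0.00025644898414611816, -0.015164732933044434), (0.020060790702700615, 0.05377509817481041), 89.97289276123047)
```

```bash
cat >> h.py <<'E'
from scipy.spatial.transform import Rotation as Ro
RY=np.radians(3.84); ex=np.array([np.cos(RY),np.sin(RY),0]); ey=np.array([-ex[1],ex[0],0]); ez=np.array([0,0,1.])
LIP=np.array([.5741,.1935,0]); RIS=np.array([.6430,.1981,0])
CAPO=LIP-ey*.0148
OY=np.radians(-18.55); BRD=np.array([.6307,-.1898,.1395])
PED=np.array([.4294,.0471,0]); PY=np.radians(-73.5)
def down(yaw,s=1): # tool y along s*(cos yaw, sin yaw), z down
    y=s*np.array([np.cos(yaw),np.sin(yaw),0]); z=-ez; return np.c_[np.cross(y,z),y,z]
def ptool(Rp,s=1): # tool for pedal orientation
    y=s*Rp[:,1]; z=-Rp[:,2]; return np.c_[np.cross(y,z),y,z]
RP=np.c_[ex,ey,ez]@Ro.from_euler("y",-15,degrees=True).as_matrix()
RPF=Ro.from_euler("z",PY).as_matrix()
BAY=RIS-ey*.0075+ez*.052+ex*.001
E
python3 - <<'E'
from h import *
print(robot.read_qpos())
for s in(1,-1):
    for nm,p,R in(("capo",CAPO+ez*.098,down(RY,s)),("capohi",CAPO+ez*.24,down(RY,s)),("brd",BRD+ez*.04,down(OY,s)),("brdhi",BRD+ez*.11,down(OY,s)),
      ("ped",PED+ez*.008,ptool(RPF,s)),("pedhi",PED+ez*.12,ptool(RPF,s)),("place",BAY+RP[:,2]*.008,ptool(RP,s)),("placehi",BAY+RP[:,2]*.008+ez*.1,ptool(RP,s))):
        q=robot.ik(p,R); print(s,nm,p.round(3),None if q is None else np.round(q,0))
E
```

```text
[-5.67164060e+01  2.05866295e+01  6.40771566e-01 -1.84916777e-02
 -7.01347607e+01 -1.65078181e+01]
1 capo [0.575 0.179 0.098] [ 36.  20. -18.   0. -52. 148.]
1 capohi [0.575 0.179 0.24 ] [ 36.  13.  -8.   0. -69. 148.]
1 brd [ 0.631 -0.19   0.18 ] [  0.  21.  -5.   0. -64. 161.]
1 brdhi [ 0.631 -0.19   0.25 ] [  0.  18.   0.   0. -72. 161.]
1 ped [0.429 0.047 0.008] [ 33.  14. -45.   0. -31. 164.]
1 pedhi [0.429 0.047 0.12 ] [ 33.   3. -37.   0. -49. 164.]
1 place [0.642 0.191 0.06 ] [  37.   21.  -32.   19.  -25. -140.]
1 placehi [0.642 0.191 0.16 ] [  38.   15.  -24.   13.  -40. -133.]
-1 capo [0.575 0.179 0.098] [ 36.  20. -18.   0. -52. -32.]
-1 capohi [0.575 0.179 0.24 ] [ 36.  13.  -8.   0. -69. -32.]
-1 brd [ 0.631 -0.19   0.18 ] [  0.  21.  -5.   0. -64. -19.]
-1 brdhi [ 0.631 -0.19   0.25 ] [  0.  18.   0.   0. -72. -19.]
-1 ped [0.429 0.047 0.008] [ 33.  14. -45.   0. -31. -16.]
-1 pedhi [0.429 0.047 0.12 ] [ 33.   3. -37.   0. -49. -16.]
-1 place [0.642 0.191 0.06 ] [ 37.  21. -32.  19. -25.  40.]
-1 placehi [0.642 0.191 0.16 ] [ 38.  15. -24.  13. -40.  47.]
```

```bash
python3 - <<'E'
from h import *
R=down(RY,-1)
robot.goto(CAPO+ez*.2,R); robot.servo_line(CAPO+ez*.098,speed=.12)
print(robot.read_t(),robot.read_position(),robot.read_force())
robot.move_gripper(0.0); print("w",robot.read_grip_width()*88,robot.read_finger_force(),robot.read_force(),robot.read_t())
robot.servo_line(CAPO+ez*.25,speed=.12); print("w",robot.read_grip_width()*88)
robot.goto(BRD+ez*.13,down(OY,-1)); print(robot.read_t(),"w",robot.read_grip_width()*88,robot.read_position())
for n in("scene","top"):
    im,d=robot.grab_frame(n); np.savez(n+"1.npz",im=im,d=d)
im=np.load("scene1.npz")["im"][...,::-1]; u,v=proj("scene",BRD+ez*.08)[0].astype(int)
cv2.imwrite("pics/s1.png",cv2.resize(im[max(v-60,0):v+70,max(u-80,0):u+80],(640,520),interpolation=2))
# capo points in board frame
x=np.array([np.cos(OY),np.sin(OY),0]); y=np.array([-x[1],x[0],0])
for n in("scene","top"):
    P=cloud(n,np.load(n+"1.npz")["d"]).reshape(-1,3); q=np.c_[(P-BRD)@x,(P-BRD)@y,P[:,2]]
    for lo,hi in((.16,.175),(.175,.19),(.19,.205),(.205,.22),(.22,.235),(.235,.25)):
        m=(abs(q[:,0])<.05)&(abs(q[:,1])<.03)&(q[:,2]>lo)&(q[:,2]<hi)
        if m.sum()>2: print(n,lo,m.sum(),"x",np.percentile(q[m,0],[2,50,98]).round(4),"y",np.percentile(q[m,1],[2,50,98]).round(4))
    m=(abs(q[:,0])<.012)&(abs(q[:,1])<.09)&(abs(q[:,2]-.139)<.005); print("board x",np.percentile(q[m,0],[2,50,98]).round(4))
E
```

```text
4.2833 [0.57562979 0.17898353 0.09873882] [ 0.84202182 -0.05058728 -0.33160507]
w 28.788845620029672 29.99737322330475 [-0.64490555  1.29033428 -1.26934919] 5.2417
w 28.933709302207276
8.05 w 28.76979621629956 [ 0.63085678 -0.18879027  0.26937915]
board x [-0.0039  0.0023  0.0053]Traceback (most recent call last):
  File "<stdin>", line 19, in <module>
    return _quantile_unchecked(
        a, q, axis, out, overwrite_input, method, keepdims, weights)
    return _ureduce(a,
                    func=_quantile_ureduce_func,
    ...<5 lines>...
                    overwrite_input=overwrite_input,
                    method=method)
    r = func(a, **kwargs)
    result = _quantile(arr,
                       quantiles=q,
    ...<2 lines>...
                       out=out,
                       weights=wgt)
    slices_having_nans = np.isnan(arr[-1, ...])
                                  ~~~^^^^^^^^^
IndexError: index -1 is out of bounds for axis 0 with size 0
```

View pics/s1.png

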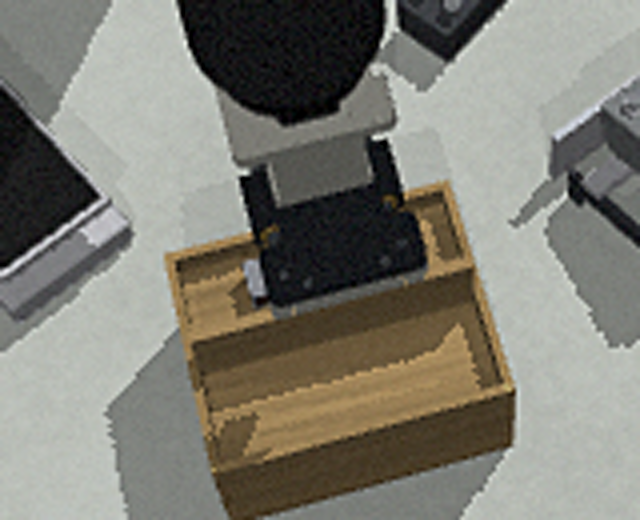

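The capo is held (28.8 mm grip width) but the gripper hides it. The board lies centred below it at about (330,310). I'll lower it in steps and watch the force.

```bash
python3 - <<'E'
from h import *
f0=robot.read_force()
for h in(.075,.062,.050,.040):
    robot.servo_line(BRD+ez*h,speed=.06); f=robot.read_force()-f0; print(h,f.round(2),robot.read_position().round(4))
    if np.linalg.norm(f)>6: break
else:
    robot.move_gripper(1.0); print(robot.read_t(),robot.read_grip_width()*88)
    robot.servo_line(BRD+ez*.16,speed=.15)
    robot.goto(PED+ez*.13,ptool(RPF,-1)); print(robot.read_t())
    im,d=robot.grab_frame("scene"); im2,d2=robot.grab_frame("top"); np.savez("2.npz",im=im,d=d,im2=im2,d2=d2)
    u,v=proj("scene",BRD)[0].astype(int); A=cv2.resize(im[v-60:v+60,u-60:u+60],(400,400))
    u,v=proj("top",BRD)[0].astype(int); Bm=cv2.resize(im2[v-60:v+60,u-60:u+60],(400,400)); cv2.imwrite("pics/s2.png",np.hstack([A,Bm])[...,::-1])
    x=np.array([np.cos(OY),np.sin(OY),0]); y=np.array([-x[1],x[0],0])
    for n,dd in(("scene",d),("top",d2)):
        P=cloud(n,dd).reshape(-1,3); q=np.c_[(P-BRD)@x,(P-BRD)@y,P[:,2]]
        m=(abs(q[:,0])<.06)&(abs(q[:,1])<.05)&(q[:,2]>.15)&(q[:,2]<.24); print(n,m.sum(),np.percentile(q[m],[2,50,98],axis=0).round(4),q[m,2].max())
        t=m&(q[:,2]>.2); print(" top",np.percentile(q[t,0],[0,100]) if t.sum() else None)
E
```

```text
0.075 [-1.88  0.75  0.59] [ 0.631  -0.1899  0.215 ]
0.062 [-0.54 -0.18 -0.47] [ 0.6303 -0.1898  0.2008]
0.05 [ 0.5   0.64 -1.02] [ 0.6304 -0.1898  0.1888]
0.04 [-0.22  0.21 -0.51] [ 0.6304 -0.1898  0.1789]
11.3417 87.55247423368162
13.625
scene 212 [[-0.0233 -0.0084  0.1561]
 [-0.0108  0.0012  0.1927]
 [ 0.0251  0.0107  0.2168]] 0.21846392026275907
 top [-0.02518751  0.02584021]
top 342 [[-0.0247 -0.0073  0.1557]
 [ 0.0108  0.003   0.1919]
 [ 0.0229  0.0119  0.2164]] 0.21836812194779998
 top [-0.02497641  0.02435853]
```

View pics/s2.png

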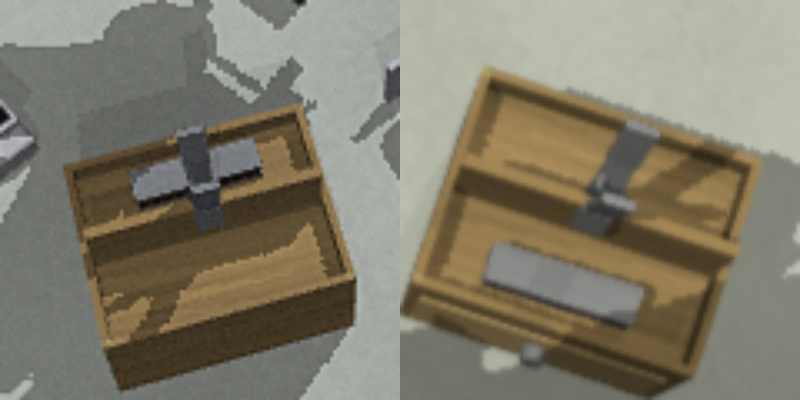

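The capo is clipped upright over the board: at (200,185) in the left half and (610,200) in the right half, with the harmonica untouched. Now the pedal.

```bash
python3 - <<'E'
from h import *
robot.servo_line(PED+ez*.008,speed=.1); print(robot.read_position().round(4),robot.read_force().round(2))
robot.move_gripper(0.0); print("w",robot.read_grip_width()*88,robot.read_finger_force(),robot.read_t())
robot.servo_line(PED+ez*.16,speed=.12); print("w",robot.read_grip_width()*88,robot.read_force().round(2))
P=BAY+RP[:,2]*.008
robot.goto(P+ez*.1,ptool(RP,-1)); print(robot.read_t(),robot.read_position().round(4),(P+ez*.1).round(4))
im,d=robot.grab_frame("scene"); im2,d2=robot.grab_frame("top"); np.savez("3.npz",im=im,d=d,im2=im2,d2=d2)
u,v=proj("scene",BAY+ez*.05)[0].astype(int); A=cv2.resize(im[v-70:v+70,u-70:u+70],(400,400))
u,v=proj("top",BAY+ez*.05)[0].astype(int); Bm=cv2.resize(im2[max(v-70,0):v+70,u-70:u+70],(400,400)); cv2.imwrite("pics/s3.png",np.hstack([A,Bm])[...,::-1])
E
```

```text
[0.4298 0.0473 0.0084] [-0.33  0.45 -0.26]
w 50.026603988072566 30.000113546848297 15.7833
w 50.24010597336481 [-0.36  0.32 -2.96]
18.225 [0.6415 0.1898 0.1588] [0.6424 0.1905 0.1597]
```

View pics/s3.png

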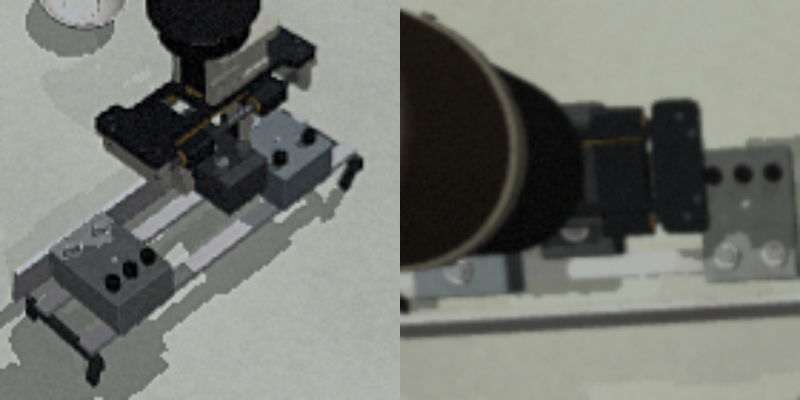

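The pedal is held at the riser's slope with its footswitch to the front (575,235 on the right) and the bay clear below. I'll lower it until it touches.

```bash
python3 - <<'E'
from h import *
P=BAY+RP[:,2]*.008; R=ptool(RP,-1)
robot.servo_line(P+ez*.012,R,speed=.08); robot.dwell(.2); f0=robot.read_force(); print(f0.round(2))
for h in np.arange(.006,-.0051,-.001):
    robot.servo_line(P+ez*h,R,speed=.02); f=robot.read_force()-f0; print(round(h,3),f.round(2),robot.read_position().round(4))
    if f[2]>3: break
robot.dwell(.2); robot.move_gripper(.78); print("w",robot.read_grip_width()*88,robot.read_t())
T=robot.read_position(); robot.servo_line(T+RP[:,2]*.07,R,speed=.1); robot.servo_line(T+RP[:,2]*.07+ez*.12-ex*.0,R,speed=.2)
robot.movej([-20,0,-10,0,-70,0]); print(robot.read_t())
im,d=robot.grab_frame("scene"); im2,d2=robot.grab_frame("top"); np.savez("4.npz",im=im,d=d,im2=im2,d2=d2)
u,v=proj("scene",BAY)[0].astype(int); A=cv2.resize(im[v-70:v+70,u-70:u+70],(400,400))
u,v=proj("top",BAY)[0].astype(int); Bm=cv2.resize(im2[max(v-70,0):v+70,u-70:u+70],(400,400)); cv2.imwrite("pics/s4.png",np.hstack([A,Bm])[...,::-1])
for n,dd in(("scene",d),("top",d2)):
    q=cloud(n,dd).reshape(-1,3)-BAY; q=q@RP   # in pedal target frame
    m=(abs(q[:,0])<.08)&(abs(q[:,1])<.045)&(q[:,2]>.032)&(q[:,2]<.048); r=cv2.minAreaRect(q[m,:2].astype(np.float32))
    c=np.linalg.lstsq(np.c_[q[m,:2],np.ones(m.sum())],q[m,2],rcond=None)[0]; print(n,m.sum(),np.round(r[0],4),np.round(r[1],4),r[2],"plane",c.round(4))
    for s in(1,-1):
        k=(abs(q[:,2]-.048)<.006)&(abs(q[:,0])<.06)&(s*q[:,1]>.055)&(s*q[:,1]<.16); print("  nb y",np.percentile(q[k,1],[1,99]).round(4))
E
```

```text
[ 0.23  0.04 -3.38]
0.006 [-0.54 -1.71  0.17] [0.6423 0.1904 0.0654]
0.005 [ 0.6  -0.14  0.06] [0.6424 0.1905 0.0647]
0.004 [-0.53 -0.29 -0.38] [0.6424 0.1905 0.0637]
0.003 [-0.78 -0.11  0.22] [0.6424 0.1905 0.0626]
0.002 [-0.09 -0.54  0.84] [0.6424 0.1905 0.0616]
0.001 [-0.65  0.29  0.22] [0.6424 0.1905 0.0606]
0.0 [-2.02 -0.2   3.63] [0.6426 0.1906 0.0601]
w 68.71250804228885 22.5083
26.225
scene 500 [ 0.0025 -0.    ] [0.0527 0.1021] 89.99974822998047 plane [-0.0082  0.0222  0.0399]
  nb y [0.0725 0.1417]
  nb y [-0.1426 -0.0739]
top 1040 [-0.      0.0002] [0.0502 0.0999] 89.92050170898438 plane [-0.007   0.0181  0.04  ]
  nb y [0.074  0.1443]
  nb y [-0.141  -0.0726]
```

View pics/s4.png

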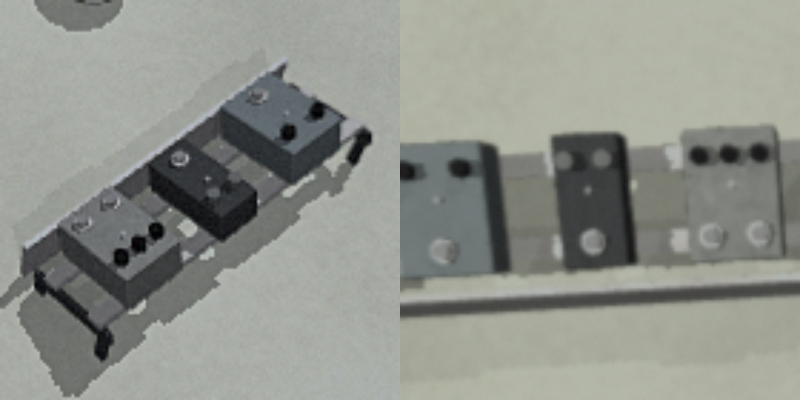

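The pedal sits square in the middle of the bay (205,190 on the left; 590,200 on the right), on both rails with its footswitch to the front. Both neighbours are clear of it.

```bash
python3 -c "
from rig import robot
print(robot.job_done())"
```

```text
the job is handed in; nothing more can be done
None
```

The job is handed in (no verdict was returned): the last pictures show the capo clipped upright on the organiser's middle board and the pedal square on both rails in mid-bay, about 47 mm clear of each neighbour; arm time was about 26 s.

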